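Close the parcel and hold the tape tray open

TASK

Close the parcel carton: fold its two short flaps in first, then fold the two long flaps down flat over them. After that, pull the self-closing plastic tray under the bookshelf's plywood top out until the divider behind its front compartment is level with the plywood's front edge, so that I can lift the packing tape out, and finish while still holding the tray there against its spring. Leave everything else standing where it is.

Things in the scene. Friction and masses are not known exactly. Their poses are not given: they have to be found in the camera images.
- carton: Cardboard shipping carton, open on top, heavy with books (it does not slide): 200 mm along its own x, 120 mm along its own y, walls 90 mm high and 4 mm thick. Origin at the centre of its underside; z up. Four flaps, each 60 mm from crease to free edge, are creased along the top edges of its walls.
- flap_short_near (a joint): Short flap (114 mm wide) creased along the carton's -x end, x = -100 mm, 90 mm high (rad); 3 mm board, stiff crease that stays where it is left (about 0.025 N m); 0 = folded in flat over the box, 1.57 = upright, more = leaning outwards (starts between 1.2 and 1.95)
- flap_short_far (a joint): Short flap (114 mm wide) creased along the carton's +x end, x = +100 mm, 90 mm high (rad); 3 mm board, stiff crease that stays where it is left (about 0.025 N m); 0 = folded in flat over the box, 1.57 = upright, more = leaning outwards (starts between 1.2 and 1.95)
- flap_long_left (a joint): Long flap (200 mm wide) creased along the carton's +y side, y = +60 mm, 93 mm high (rad); 3 mm board, stiff crease that stays where it is left (about 0.025 N m); 0 = folded in flat over the box, 1.57 = upright, more = leaning outwards (starts between 1.2 and 1.95)
- flap_long_right (a joint): Long flap (200 mm wide) creased along the carton's -y side, y = -60 mm, 93 mm high (rad); 3 mm board, stiff crease that stays where it is left (about 0.025 N m); 0 = folded in flat over the box, 1.57 = upright, more = leaning outwards (starts between 1.2 and 1.95)
- bookshelf: Low birch plywood bookshelf tier, fixed, 260 mm deep (own x), 460 mm wide (own y), 110 mm high. Origin at the centre of its underside; its open front faces its own -x, towards the robot. The grey plastic tray slides in the bay under the top at y = -218 to 0 mm.
- tray (a joint): How far the grey plastic tray is pulled out, in m, along the bookshelf's own -x: 0 = home (its front panel is at the plywood's front edge), end stop at 0.170. At 0.110 its divider is level with the plywood's front edge. A spring pulls it home: 2.7 N when closed, rising by 45 N per metre to 7.7 N at 0.110; it slides home when let go.
- tray_handle (a point): Centre of the bar of the tray's bow handle; it moves with the tray. The bar runs along the bookshelf's y: 130 mm long, 14 mm thick (x), 16 mm high, its centre 74 mm above the table and 43 mm in front of the tray's front panel, which leaves 36 mm clear behind it between two end legs whose inner faces are 51 mm either side of the centre. Axes as the bookshelf's.
- tray_divider (a point): Middle of the top edge of the tray's cross divider (4 mm thick, 79 mm above the table), which bounds the front compartment, where a loose roll of packing tape lies; it moves with the tray and is under the plywood when the tray is home. The tray is 236 mm long, 212 mm wide, its rim 82 mm, its front panel 92 mm high above the table.
- plywood_edge (a point): Point on the front upper edge of the plywood top, straight above the middle of the tray, 110 mm above the table.
- bell_center (a point): Bystander, not to be disturbed: white ceramic hand bell, 66 mm across, 90 mm high, on the bookshelf's plywood top, towards its back. Point at its centre, about half-way up.
- thermometer_center (a point): Bystander, not to be disturbed: stainless dial thermometer on a foot, 68 mm across, 80 mm high, on the bookshelf's plywood top, towards its back. Point at its centre, about half-way up.
- wedge_center (a point): Bystander, not to be disturbed: red plastic door wedge lying on its base, 110 x 38 x 28 mm, on the bookshelf's plywood top, towards its back. Point at its centre, about half-way up.
- case_front (a point): Bystander, not to be disturbed: black hard-shell headphone case, 175 x 150 x 55 mm, on the bookshelf's plywood top, towards its back. Point in the middle of its front side (the side towards the robot), half-way up.
- shoe_brush_center (a point): Bystander, not to be disturbed: wooden shoe brush, 150 x 48 x 40 mm, on the table. Point at its centre, about half-way up.
- polish_tin_center (a point): Bystander, not to be disturbed: round shoe-polish tin, 77 mm across, 24 mm high, on the table. Point at its centre, about half-way up.
- glasses_case_center (a point): Bystander, not to be disturbed: brown spectacles case, 155 x 60 x 36 mm, on the table. Point at its centre, about half-way up.
Mind the look-alikes: they are no part of the job. What is shaped like the carton but pink is not meant.

How it is judged:
By the outcome, as a careful person would: the job done as asked, in the order asked, and still so for the second after the job is handed in, while the arm keeps its last pose, push and grip.
It also fails if it takes over 67 s, if anything falls off the work surface, if the arm or the gripper's body presses on something with over 40 N, if the wrist force passes 120 N, or if a joint passes its speed limit or range.

ROBOT

A 7-joint arm with a two-finger parallel gripper is mounted at the origin on the work surface. World frame = base frame: x ahead of the robot, y to its left, z up, the work surface at z = 0. Lengths are in m, angles in rad, forces in N, time in s.
With the tool pointing down it reaches from about 0.35 to 0.9 m from the base axis. Payload 19.9 kg.
Tool frame: the origin (TCP) lies at the very end of the fingers, on their centre line; the grasp point (between the pads) lies 19 mm behind it; z points along the fingers, y is the direction in which the jaws open and shut (so a half turn about z gives the same grasp; the last joint's range is limited). The gripper opens to 94 mm and grips with 3 to 60 N. Pads are 16 mm wide; open, the fingers measure 119 mm over their backs; the gripper's body (75 mm by 177 mm) begins 78 mm behind the grasp point.
Start: joints at [1.258, 0.417, -0.01, 1.614, 0.005, 1.111, -0.053], TCP at [0.167, -0.602, 0.205] pointing down, gripper open.
Joint ranges: [-2.81, 2.81], [-0.39, 2.02], [-1.27, 1.25], [0.06, 2.57], [-1.19, 4.33], [0.19, 2], [-2.82, 2.82]. Speed limits (rad/s): [1.89, 1.89, 2.39, 2.39, 3.01, 3.01, 3.01].

INTERFACE

Orientations are given as a rotation vector (axis times angle).
In Python, from rig import ctrl, vision, close_job, finder gives the robot as it stands. The module is installed in compiled form; this text tells all that it offers.
- The arm moves only by the shell command python3 -m handwheel 'ROWS' [OPENING] [FORCE]. ROWS is JSON, a list of rows, each a list of 2 entries, a list of its own where there are three numbers: the shift along the tool's x, y, z in cm, then the turn about the tool's z in rad. In form: [[[dx, dy, dz], spin], ...]. A call has 1 to 20 rows; each row shifts and turns the commanded pose from where the row before left it, along the tool's axes as they then stand; what a row does not reach is not made up. A row lasts 1/12 s, in which the tool goes at most 41.7 mm and 7.16 degrees, less where a joint would pass 70% of its speed; a pose out of reach is approached as far as the arm can. A call is refused whole if a number of a shift passes 4.17 or a number of a turn 0.125, either way. A call with a gripper value outside its range is refused whole. OPENING is the opening in per cent of the stroke, from 0 (shut) to 100 (fully open), set as the call begins (- or left out, the last holds). The fingers move at their own pace and stop on an object; FORCE is the grip in N (left out, the last holds). Time passes only in rows, so rows that do not move let the fingers close. It gives the time, the measured TCP pose, the force and the opening at its end, in the units of the state.
- ctrl.get_obs(): the state, without advancing time (a new reading comes with each control period).
- vision.get_image(name): name is "scene" or "top" or "wrist"; returns a dict with "frame" (420x560x3 uint8, red, green, blue), "camera_matrix" (3x3 intrinsics, pixels), "R" (3x3) and "t" (3): a world point X has camera coordinates R X + t. Camera axes: x right, y down, z forward; pixel columns grow to the right and rows downward; lengths in m; the calibration is good to about 2 mm. A picture is of the moment at which its call begins. There is no depth.
- close_job(): hands the job in, once; it reports no verdict.
Trained networks look in a picture, given as the dict that the camera call returned (one of the last four; its "shot" number tells which), for a name from the list of things; names that differ only in an ending like _2 or _b are one class to them, and where a whole thing is asked for, a point or a joint stands for the part that bears it (a point fixed in the world has none). Each returns a list of dicts, best first, with "score" (0 to 1); they miss things now and then, are a little off and sometimes report something else, mostly with a low value. They report only what shows in the picture. A call takes as long as a camera call. They do not tell look-alikes from the thing itself.
- finder.recognise(picture, name): "centre" ([column, row] as shares, 0 to 1, of the picture: columns of its width, rows of its height, amid what is visible of it).
- finder.mark_of(picture, name): "centre" ([column, row] as shares, 0 to 1, of the picture: columns of its width, rows of its height: a listed point, or the origin of a listed thing).
The state is a dict: "time": time; "qpos": joint angles; "qvel": joint speeds; "tau": joint torques, N m; "ee_pos": TCP position; "tcp_rot": TCP orientation; "ft_force": force on the tool from outside, world axes, zero at the start; "ft_torque": the same for the moment, N m; "width": finger opening in m.
Only numpy, scipy, OpenCV 4.12 (cv2) and the standard library are available. Lean on these libraries where they do the work, as an engineer would, in place of code of your own. Each camera call takes 0.05 s, during which the arm holds its last target. There are 200 camera calls.

## Working session

There is one attempt and no reset: what is moved stays moved. The work goes in short steps, Python scripts to look and compute and a shell command to move; the robot and the scene stay as the last step left them, time stands still between calls to the robot, and variables do not carry over. Pictures are saved under pics/ and viewed, on a budget of 10 in all, crops included, one or two more only if the job needs it, and the job is handed in when it is done.

```bash
mkdir -p pics && python3 - <<'E'
from rig import ctrl, vision, finder
import cv2, json, numpy as np
o=ctrl.get_obs();print({k:np.round(v,3).tolist() for k,v in o.items()})
for n in ["scene","top"]:
    p=vision.get_image(n);cv2.imwrite(f"pics/{n}0.png",cv2.resize(p["frame"][:,:,::-1],(800,600),interpolation=cv2.INTER_CUBIC))
    print(n,np.round(p["camera_matrix"],1).tolist(),np.round(p["R"],4).tolist(),np.round(p["t"],4).tolist())
    for t in ["carton","bookshelf","tray_handle","plywood_edge","flap_short_near","bell_center","shoe_brush_center","polish_tin_center","glasses_case_center","case_front"]:
        print(t,[(round(d["score"],2),np.round(d["centre"],3).tolist()) for d in finder.mark_of(p,t)[:3]])
E
```

```text
{'time': 0.0, 'qpos': [1.259, 0.418, -0.01, 1.614, 0.005, 1.111, -0.053], 'qvel': [-0.0, 0.001, 0.001, 0.0, 0.001, 0.0, -0.002], 'tau': [0.0, -85.126, 0.639, -42.601, -0.049, 0.019, 0.0], 'ee_pos': [0.167, -0.602, 0.205], 'tcp_rot': [-3.112, -0.424, 0.0], 'ft_force': [0.093, 0.657, -0.19], 'ft_torque': [-0.024, -0.008, -0.004], 'width': 0.094}
scene [[381.5, 0.0, 280.4], [0.0, 381.5, 210.1], [0.0, 0.0, 1.0]] [[-0.6477, 0.7618, 0.0118], [0.5434, 0.4728, -0.6936], [-0.534, -0.4429, -0.7202]] [0.3868, -0.2003, 1.6055]
carton [(0.75, [0.421, 0.467]), (0.6, [0.432, 0.341]), (0.52, [0.561, 0.584])]
bookshelf [(0.7, [0.537, 0.755])]
tray_handle [(0.82, [0.562, 0.587])]
plywood_edge [(0.63, [0.544, 0.587])]Traceback (most recent call last):
  File "<stdin>", line 8, in <module>
ValueError: it knows: bell_center, bookshelf, carton, case_front, glasses_case_center, plywood_edge, polish_tin_center, shoe_brush_center, thermometer_center, tray_divider, tray_handle, wedge_center
```

```bash
cat > h.py <<'E'
from rig import ctrl, vision, finder
import cv2, numpy as np
def ray(p,uv,z):
    d=p["R"].T@np.linalg.inv(p["camera_matrix"])@[uv[0],uv[1],1]; c=-p["R"].T@p["t"]
    return c+d*(z-c[2])/d[2]
def proj(p,X):
    q=p["camera_matrix"]@(p["R"]@np.asarray(X,float)+p["t"]); return q[:2]/q[2]
def save(p,name,s=800/560): cv2.imwrite(f"pics/{name}.png",cv2.resize(p["frame"][:,:,::-1],None,fx=s,fy=s,interpolation=cv2.INTER_CUBIC))
E
python3 - <<'E'
from h import *
Z=dict(carton=0,bookshelf=0,tray_handle=.074,plywood_edge=.11,bell_center=.155,thermometer_center=.15,wedge_center=.124,case_front=.137,shoe_brush_center=.02,polish_tin_center=.012,glasses_case_center=.018)
for n in ["scene","top"]:
    p=vision.get_image(n);save(p,n+"0")
    print(n,np.round(-p["R"].T@p["t"],3), np.round(p["R"],3).tolist())
    for t in Z:
        print(t,[(round(d["score"],2),np.round(np.array(d["centre"])*[800,600]).tolist(),np.round(ray(p,np.array(d["centre"])*[560,420],Z[t])[:2],3).tolist()) for d in finder.mark_of(p,t)[:3]])
E
```

```text
scene [1.217 0.511 1.013] [[-0.648, 0.762, 0.012], [0.543, 0.473, -0.694], [-0.534, -0.443, -0.72]]
carton [(0.96, [346.0, 207.0], [0.272, -0.499]), (0.77, [335.0, 278.0], [0.517, -0.298])]
bookshelf [(0.87, [429.0, 450.0], [0.751, 0.207])]
tray_handle [(0.52, [451.0, 351.0], [0.566, 0.117])]
plywood_edge [(0.9, [432.0, 351.0], [0.618, 0.103])]
bell_center [(0.62, [364.0, 352.0], [0.739, 0.022])]
thermometer_center [(0.59, [388.0, 381.0], [0.757, 0.102]), (0.25, [340.0, 280.0], [0.618, -0.164])]
wedge_center [(0.85, [419.0, 415.0], [0.763, 0.185])]
case_front [(0.96, [504.0, 431.0], [0.696, 0.328])]
shoe_brush_center [(0.92, [580.0, 365.0], [0.37, 0.342])]
polish_tin_center [(0.59, [456.0, 306.0], [0.399, 0.014])]
glasses_case_center [(0.72, [267.0, 318.0], [0.74, -0.308]), (0.67, [418.0, 416.0], [0.712, 0.146])]
top [ 0.363 -0.052  1.73 ] [[0.023, -1.0, -0.012], [-0.994, -0.022, -0.104], [0.104, 0.014, -0.994]]
carton [(0.9, [504.0, 315.0], [0.517, -0.283]), (0.65, [588.0, 416.0], [0.283, -0.482])]
bookshelf [(0.91, [302.0, 209.0], [0.766, 0.21])]
tray_handle [(0.89, [338.0, 285.0], [0.571, 0.108])]
plywood_edge [(0.6, [338.0, 261.0], [0.621, 0.107])]
bell_center [(0.83, [377.0, 204.0], [0.743, 0.019])]
thermometer_center [(0.64, [341.0, 197.0], [0.76, 0.102])]
wedge_center []
case_front [(0.68, [382.0, 366.0], [0.388, 0.001]), (0.63, [235.0, 229.0], [0.685, 0.338])]
shoe_brush_center [(0.58, [241.0, 374.0], [0.363, 0.335]), (0.44, [234.0, 224.0], [0.721, 0.368])]
polish_tin_center [(0.6, [381.0, 365.0], [0.39, 0.008])]
glasses_case_center [(0.74, [511.0, 221.0], [0.742, -0.295])]
```

View pics/scene0.png

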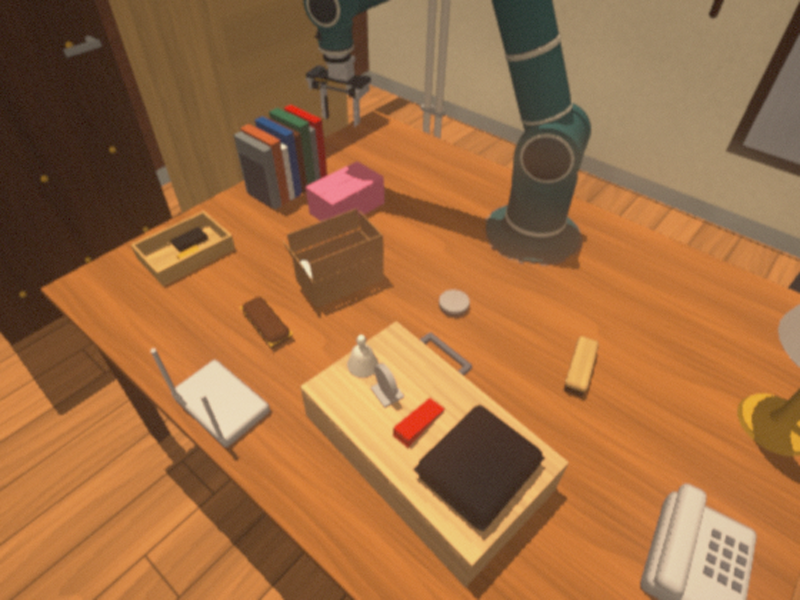

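View pics/top0.png

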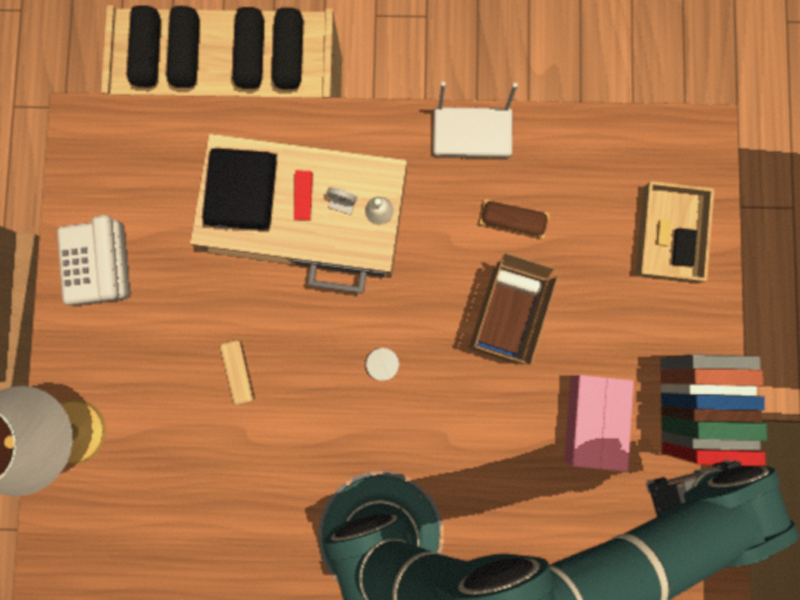

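```bash
cat >> h.py <<'E'
def T(pose,P):
    x,y,a=pose;P=np.asarray(P,float);c,s=np.cos(a),np.sin(a)
    return np.stack([x+c*P[:,0]-s*P[:,1],y+s*P[:,0]+c*P[:,1],P[:,2]],1)
def crop(p,cx,cy,w,h,f,polys=()):
    im=cv2.resize(p["frame"][cy-h//2:cy+h//2,cx-w//2:cx+w//2,::-1],None,fx=f,fy=f,interpolation=cv2.INTER_CUBIC)
    for X,col in polys:
        q=np.array([(proj(p,x)+.5-[cx-w//2,cy-h//2])*f for x in X]);cv2.polylines(im,[np.int32(q*16)],True,col,1,cv2.LINE_AA,4)
    return im
def rect(a,b,z): return [[-a,-b,z],[a,-b,z],[a,b,z],[-a,b,z]]
E
python3 - <<'E'
from h import *
C=(.517,-.291,-.27);S=(.758,.208,-.15)
polys=[(T(C,rect(.1,.06,0)),(0,255,0)),(T(C,rect(.1,.06,.09)),(255,255,0)),(T(S,rect(.13,.23,.11)),(0,255,255)),(T(S,[[-.173,-.174,.074],[-.173,-.044,.074]]),(255,0,255))]
p=vision.get_image("top");s=vision.get_image("scene")
a=crop(p,359,217,80,100,6,polys)
b=crop(s,235,185,100,100,6,polys)
c=np.hstack([a[:,:],cv2.resize(b,(600,600))])
d=np.hstack([cv2.resize(a,(400,500)),cv2.resize(b,(400,400)).copy() if 0 else cv2.copyMakeBorder(cv2.resize(b,(400,400)),0,100,0,0,cv2.BORDER_CONSTANT)])
cv2.imwrite("pics/c1.png",d)
cv2.imwrite("pics/c2.png",crop(p,215,150,170,120,4.7,polys))
E
```

```text
(no output)
```

View pics/c1.png

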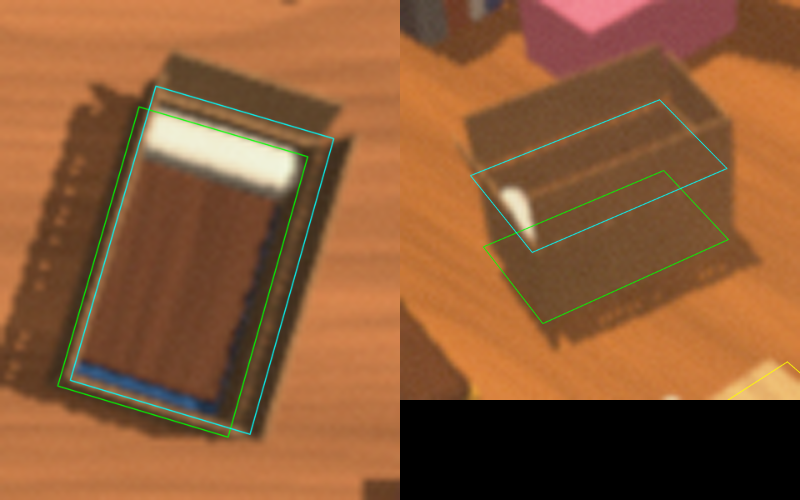

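View pics/c2.png

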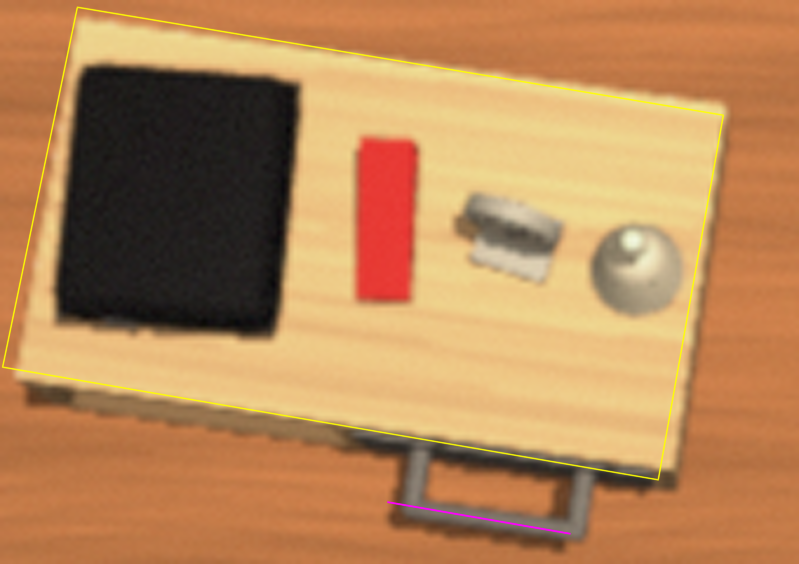

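Both pictures show the real carton (brown, flaps up) at about (0.517, -0.29), yaw about -0.27. The pink one at (590,415) is the look-alike. The shelf is at about (0.758, 0.200), yaw -0.12. I'll lift, align the tool with the carton and look with the wrist camera.

```bash
cat >> h.py <<'E'
def rel(target,psi=None):
    """rows needed (cm in tool axes, spin) to get to target from the measured pose"""
    from scipy.spatial.transform import Rotation as Ro
    o=ctrl.get_obs();M=Ro.from_rotvec(o["tcp_rot"]).as_matrix();now=np.arctan2(M[1,0],M[0,0])
    d=M.T@(np.asarray(target)-o["ee_pos"])*100
    print("t",round(o["time"],2),"pos",np.round(o["ee_pos"],4),"psi",round(now,3),"F",np.round(o["ft_force"],1),"-> cm",np.round(d,2),"spin",None if psi is None else round(now-psi,3))
E
python3 -m handwheel '[[[0,0,-3],0.1],[[0,0,-3],0.1],[[0,0,-3],0.1],[[0,0,-3],0.1],[[0,0,-2],0.1],[[0,0,0],0.04]]' 0 20
python3 -c "
from h import *
rel([.45,-.28,.36],-.27)"
```

```text
time: 2.05
ee_pos: [0.1675, -0.6034, 0.3502]
tcp_rot: [3.106, -0.43, 0.004]
ft_force: [-0.6, 0.0, -0.3]
width: 0.0578
t 2.05 pos [ 0.1675 -0.6034  0.3502] psi -0.275 F [-0.6  0.  -0.3] -> cm [ 18.39 -38.8   -1.11] spin -0.005
```

```bash
python3 -m handwheel '[[[1.4,-3,0],0],[[1.4,-3,0],0],[[1.4,-3,0],0],[[1.4,-3,0],0],[[1.4,-3,0],0],[[1.4,-3,0],0],[[1.4,-3,0],0],[[1.4,-3,0],0],[[1.4,-3,0],0],[[1.4,-3,0],0],[[1.4,-3,0],0],[[1.4,-3,0],0],[[1.4,-3,0],0],[[0,0,0],0]]'
python3 - <<'E'
from h import *
rel([.45,-.28,.36],-.27)
C=(.517,-.291,-.27)
polys=[(T(C,rect(.1,.06,0)),(0,255,0)),(T(C,rect(.1,.06,.09)),(255,255,0))]
w=vision.get_image("wrist")
print(np.round(-w["R"].T@w["t"],3),[np.round(proj(w,x)) for x in polys[1][0]])
im=crop(w,280,210,560,420,800/560,polys);cv2.imwrite("pics/w1.png",im)
E
```

```text
time: 3.22
ee_pos: [0.45, -0.2693, 0.3455]
tcp_rot: [-3.113, 0.41, -0.001]
ft_force: [1.2, -0.2, 0.6]
width: 0.0007
t 3.22 pos [ 0.45   -0.2693  0.3455] psi -0.262 F [ 1.2 -0.2  0.6] -> cm [ 0.28  1.03 -1.45] spin 0.008
[ 0.514 -0.287  0.524] [array([317., 209.]), array([324.,  57.]), array([230.,  56.]), array([233., 208.])]
```

View pics/w1.png

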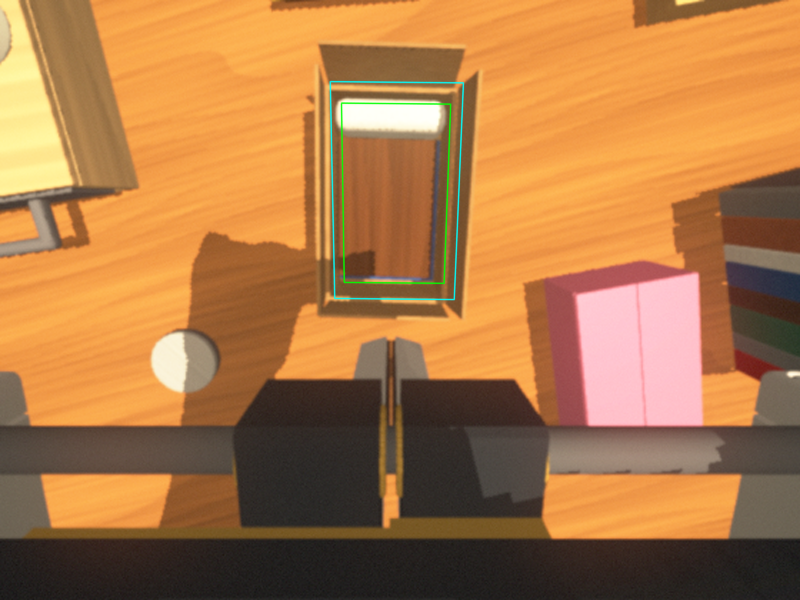

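```bash
cat >> h.py <<'E'
C=(.517,-.290,-.265)
def relC(*L):
    for l in L: rel(T(C,[l])[0],C[2])
E
python3 -c "
from h import *
relC([-.155,0,.128])"
```

```text
t 3.27 pos [ 0.4481 -0.272   0.3454] psi -0.264 F [ 0.1 -0.1  0.5] -> cm [-8.38 -0.06 21.74] spin 0.001
```

```bash
python3 -m handwheel '[[[-2.8,0,0],0],[[-2.8,0,1],0],[[-2.8,0,3],0],[[0,0,3.5],0],[[0,0,3.5],0],[[0,0,3.5],0],[[0,0,3.5],0],[[0,0,2.7],0],[[0,0,1],0],[[0,0,0],0]]'
python3 -c "
from h import *
relC([-.155,0,.128])"
```

```text
time: 4.1
ee_pos: [0.3641, -0.2523, 0.1269]
tcp_rot: [-3.111, 0.423, 0.005]
ft_force: [-0.8, -0.6, -0.0]
width: 0.0003
t 4.1 pos [ 0.3641 -0.2523  0.1269] psi -0.27 F [-0.8 -0.6 -0. ] -> cm [ 0.25 -0.37 -0.11] spin -0.005
```

```bash
python3 -m handwheel '[[[1,0,0],0],[[1,0,0],0],[[1,0,0],0],[[1,0,0],0],[[1,0,0],0],[[1,0,0],0],[[1,0,0],0],[[1,0,0],0],[[0.4,0,0.6],0],[[0.4,0,0.6],0],[[0.4,0,0.6],0],[[0.4,0,0.6],0],[[0.4,0,0.6],0],[[0,0,0],0]]'
python3 -c "
from h import *
relC([-.055,0,.093])"
```

```text
time: 5.27
ee_pos: [0.4618, -0.2787, 0.097]
tcp_rot: [-3.112, 0.421, 0.002]
ft_force: [0.1, -0.4, 0.3]
width: 0.0004
t 5.27 pos [ 0.4618 -0.2787  0.097 ] psi -0.269 F [ 0.1 -0.4  0.3] -> cm [ 0.13 -0.36  0.4 ] spin -0.004
```

```bash
python3 -m handwheel '[[[0.3,0,0.2],0],[[0.3,0,0.2],0],[[0,0,0.2],0],[[0,0,0],0]]'; python3 -m handwheel '[[[0,0,0.2],0],[[0,0,0],0]]'
```

```text
time: 5.6
ee_pos: [0.4683, -0.2807, 0.0929]
tcp_rot: [3.113, -0.421, 0.002]
ft_force: [0.3, 1.1, 8.5]
width: 0.0001
time: 5.77
ee_pos: [0.4685, -0.2809, 0.0919]
tcp_rot: [3.112, -0.422, 0.003]
ft_force: [-4.5, 4.3, 26.4]
width: 0.0004
```

```bash
python3 -m handwheel '[[[-0.3,0,-1.5],0],[[0,0,-3.5],0],[[1,0,-4],0],[[3.4,0,-1.5],0],[[3.5,0,0],0],[[3.5,0,0],0],[[3.5,0,0],0],[[3.5,0,0],0],[[2.8,0,1],0],[[0,0,3],0],[[0,0,2.5],0],[[0,0,0],0]]'
python3 -c "
from h import *
relC([.16,0,.128])"
```

```text
time: 6.77
ee_pos: [0.6668, -0.335, 0.1244]
tcp_rot: [-3.111, 0.421, 0.012]
ft_force: [-0.8, -0.6, -0.4]
width: 0.0006
t 6.77 pos [ 0.6668 -0.335   0.1244] psi -0.269 F [-0.8 -0.6 -0.4] -> cm [ 0.36 -0.42 -0.36] spin -0.004
```

```bash
python3 -m handwheel '[[[-1,-0.1,0],0],[[-1,-0.1,0],0],[[-1,-0.1,0],0],[[-1,-0.1,0],0],[[-1,0,0],0],[[-1,0,0],0],[[-1,0,0],0],[[-1,0,0],0],[[-0.5,0,0],0],[[-0.4,0,0.5],0],[[-0.4,0,0.5],0],[[-0.4,0,0.5],0],[[-0.4,0,0.5],0],[[-0.4,0,0.5],0],[[-0.2,0,0.3],0],[[0,0,0.2],0],[[0,0,0],0]]'; python3 -m handwheel '[[[0,0,0.2],0],[[0,0,0],0]]'
python3 -c "
from h import *
relC([.05,0,.093])"
```

```text
time: 8.18
ee_pos: [0.5667, -0.3037, 0.0999]
tcp_rot: [-3.113, 0.422, 0.001]
ft_force: [0.1, -0.6, 1.0]
width: 0.0002
time: 8.35
ee_pos: [0.5671, -0.3037, 0.0982]
tcp_rot: [-3.113, 0.421, 0.0]
ft_force: [-0.7, -0.2, 0.1]
width: 0.0006
t 8.35 pos [ 0.5671 -0.3037  0.0982] psi -0.269 F [-0.7 -0.2  0.1] -> cm [-0.19 -0.01  0.52] spin -0.004
```

```bash
python3 -m handwheel '[[[-0.2,0,0.2],0],[[0,0,0.2],0],[[0,0,0.2],0],[[0,0,0],0]]'; python3 -m handwheel '[[[0,0,0.1],0],[[0,0,0],0]]'
```

```text
time: 8.68
ee_pos: [0.565, -0.3033, 0.0929]
tcp_rot: [3.113, -0.422, -0.0]
ft_force: [-5.1, 2.8, 11.2]
width: 0.0008
time: 8.85
ee_pos: [0.5651, -0.3033, 0.0925]
tcp_rot: [3.113, -0.422, 0.0]
ft_force: [-8.6, 3.8, 19.8]
width: 0.0003
```

```bash
python3 -m handwheel '[[[0.3,0,-1.5],0],[[0,0,-3.5],0],[[0,0,-4],0],[[-1.7,-3,-2],0],[[-1.7,-3.2,0],0],[[-1.6,-3.2,0],0],[[0,-2.6,1],0],[[0,0,3.5],0],[[0,0,3],0],[[0,0,0],0]]'
python3 -c "
from h import *
relC([0,.12,.131])"
```

```text
time: 9.68
ee_pos: [0.5489, -0.174, 0.1216]
tcp_rot: [-3.112, 0.42, 0.011]
ft_force: [0.1, 0.7, -1.1]
width: 0.0004
t 9.68 pos [ 0.5489 -0.174   0.1216] psi -0.268 F [ 0.1  0.7 -1.1] -> cm [-0.05  0.03 -0.94] spin -0.003
```

```bash
python3 -m handwheel '[[[0,1,-0.6],0],[[0,1,0],0],[[0,1,0],0],[[0,1,0],0],[[0,1,0],0],[[0,1,0],0],[[0,1,0],0],[[0,0.5,0],0],[[0,0.3,0.5],0],[[0,0.3,0.5],0],[[0,0.3,0.5],0],[[0,0.3,0.5],0],[[0,0.3,0.5],0],[[0,0,0.3],0],[[0,0,0],0]]'; python3 -m handwheel '[[[0,0,0.2],0],[[0,0,0],0]]'
python3 -c "
from h import *
relC([0,.03,.096])"
```

```text
time: 10.93
ee_pos: [0.5273, -0.2616, 0.1035]
tcp_rot: [-3.113, 0.421, 0.002]
ft_force: [0.7, -0.7, 0.2]
width: 0.0007
time: 11.1
ee_pos: [0.5278, -0.2616, 0.1023]
tcp_rot: [-3.113, 0.421, 0.0]
ft_force: [-0.9, -0.5, 0.4]
width: 0.0007
t 11.1 pos [ 0.5278 -0.2616  0.1023] psi -0.269 F [-0.9 -0.5  0.4] -> cm [-0.29  0.03  0.63] spin -0.004
```

```bash
python3 -m handwheel '[[[0,0,0.2],0],[[0,0,0.2],0],[[0,0,0.2],0],[[0,0,0],0]]'; python3 -m handwheel '[[[0,0,0.2],0],[[0,0,0],0]]'
```

```text
time: 11.43
ee_pos: [0.5278, -0.2618, 0.0964]
tcp_rot: [3.113, -0.421, 0.0]
ft_force: [-0.7, -0.8, 0.4]
width: 0.0006
time: 11.6
ee_pos: [0.528, -0.2619, 0.0959]
tcp_rot: [3.113, -0.421, 0.001]
ft_force: [-8.6, 3.9, 24.8]
width: 0.0001
```

```bash
python3 -m handwheel '[[[0,-0.3,-1.5],0],[[0,0,-3.5],0],[[0,0,-4],0],[[0,3,-2],0],[[0,3.5,0],0],[[0,3.5,0],0],[[0,3.5,0],0],[[0,2.3,1],0],[[0,0,3.5],0],[[0,0,2.8],0],[[0,0,0],0]]'
python3 -c "
from h import *
relC([0,-.125,.13])"
```

```text
time: 12.52
ee_pos: [0.484, -0.4098, 0.126]
tcp_rot: [-3.109, 0.422, 0.01]
ft_force: [-0.4, 0.7, -1.3]
width: 0.0007
t 12.52 pos [ 0.484  -0.4098  0.126 ] psi -0.27 F [-0.4  0.7 -1.3] -> cm [ 0.05  0.07 -0.4 ] spin -0.005
```

```bash
python3 -m handwheel '[[[0,-1,-0.3],0],[[0,-1,0],0],[[0,-1,0],0],[[0,-1,0],0],[[0,-1,0],0],[[0,-1,0],0],[[0,-1,0],0],[[0,-1,0],0],[[0,-0.3,0.5],0],[[0,-0.3,0.5],0],[[0,-0.3,0.5],0],[[0,-0.3,0.5],0],[[0,-0.2,0.5],0],[[0,0,0.3],0],[[0,0,0],0]]'; python3 -m handwheel '[[[0,0,0.2],0],[[0,0,0],0]]'
python3 -c "
from h import *
relC([0,-.03,.096])"
```

```text
time: 13.77
ee_pos: [0.5111, -0.3205, 0.1055]
tcp_rot: [-3.113, 0.422, 0.002]
ft_force: [-0.1, 0.9, -0.1]
width: 0.0004
time: 13.93
ee_pos: [0.5113, -0.3209, 0.1042]
tcp_rot: [3.113, -0.422, -0.0]
ft_force: [-0.0, -0.1, -0.0]
width: 0.0007
t 13.93 pos [ 0.5113 -0.3209  0.1042] psi -0.27 F [-0.  -0.1 -0. ] -> cm [-0.26 -0.13  0.82] spin -0.005
```

```bash
python3 -m handwheel '[[[0,0,0.2],0],[[0,0,0.2],0],[[0,0,0.2],0],[[0,0,0.2],0],[[0,0,0],0]]'; python3 -m handwheel '[[[0,0,0.2],0],[[0,0,0],0]]'
```

```text
time: 14.35
ee_pos: [0.5115, -0.3206, 0.0964]
tcp_rot: [-3.113, 0.422, 0.0]
ft_force: [0.9, 1.0, 1.1]
width: 0.0006
time: 14.52
ee_pos: [0.5117, -0.3207, 0.096]
tcp_rot: [3.113, -0.422, 0.001]
ft_force: [-9.3, 6.0, 25.7]
width: 0.0007
```

```bash
python3 -m handwheel '[[[0,0.2,-1.5],0],[[0,0,-3.5],0],[[0,0,-4],0],[[0,0,-4],0],[[-2,-3.5,-4],0],[[-2,-4,-4],0],[[-2,-4,-2],0],[[-2,-4,0],0],[[-2,-4,0],0],[[0,-4,0],0],[[0,-4,0],0],[[0,0,0],0],[[0,0,0],0]]'
python3 - <<'E'
from h import *
S=(.758,.200,-.12)
print(np.round(ctrl.get_obs()["qpos"],3)); rel(T(S,[[-.173,-.109,.2]])[0],1.45)
polys=[(T(C,rect(.1,.06,.096)),(255,255,0)),(T(S,rect(.13,.23,.11)),(0,255,255)),(T(S,[[-.173,-.174,.074],[-.173,-.044,.074]]),(255,0,255))]
w=vision.get_image("wrist");p=vision.get_image("top")
for q in (w,p):
  for n,z in (("tray_handle",.074),("plywood_edge",.11),("bookshelf",0)):
    print(n,[(round(d["score"],2),np.round(ray(q,np.array(d["centre"])*[560,420],z),3)[:2]) for d in finder.mark_of(q,n)[:2]])
cv2.imwrite("pics/w2.png",crop(w,280,210,560,420,800/560,polys))
cv2.imwrite("pics/t2.png",crop(p,280,190,260,180,3,polys))
E
```

```text
time: 15.6
ee_pos: [0.4957, -0.0653, 0.2986]
tcp_rot: [-3.114, 0.416, -0.0]
ft_force: [0.4, -0.6, 0.4]
width: 0.0006
[ 0.397  0.126 -0.359  1.787  0.047  1.237 -1.811]
t 15.6 pos [ 0.4957 -0.0653  0.2986] psi -0.265 F [ 0.4 -0.6  0.4] -> cm [  2.81 -19.19   9.86] spin -1.715
tray_handle [(0.72, array([0.568, 0.11 ]))]
plywood_edge [(0.77, array([0.614, 0.111]))]
bookshelf [(0.67, array([0.755, 0.204])), (0.46, array([0.633, 0.167]))]
tray_handle [(0.81, array([0.584, 0.112])), (0.29, array([0.391, 0.002]))]
plywood_edge [(0.89, array([0.623, 0.104]))]
bookshelf [(0.74, array([0.758, 0.205]))]
```

View pics/w2.png

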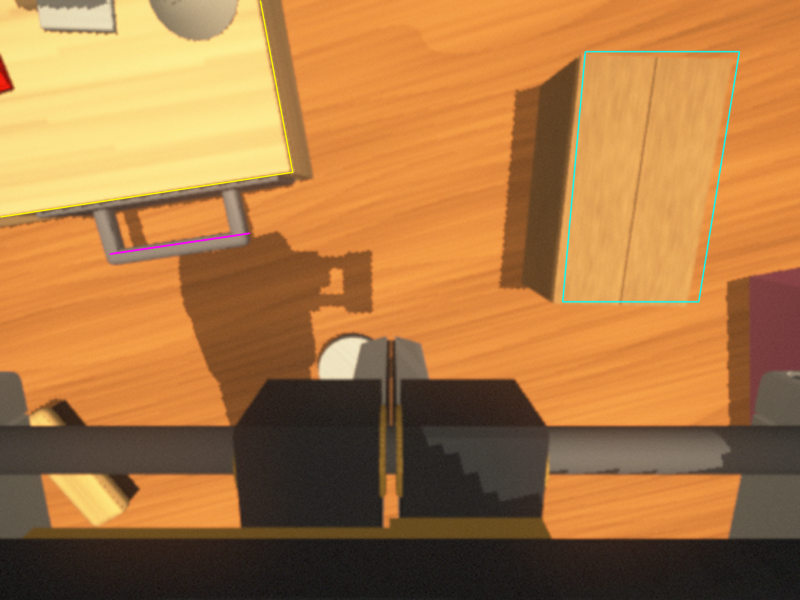

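View pics/t2.png

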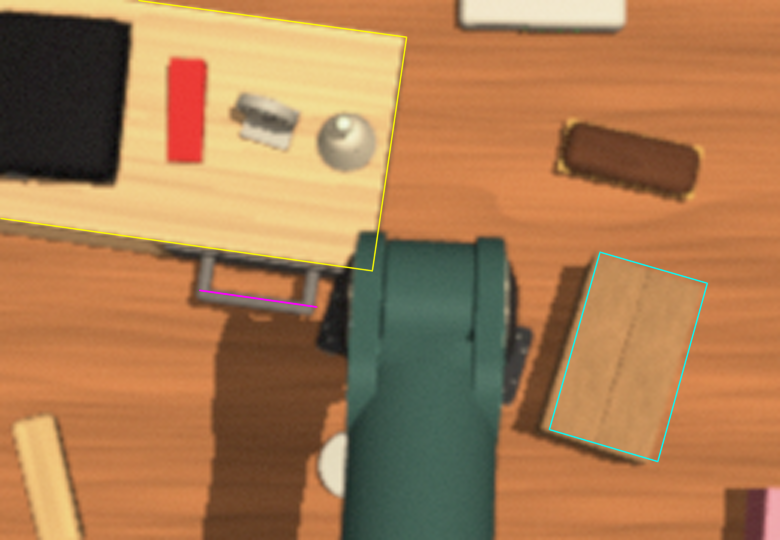

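The carton is shut flat in both views, with both seams inside the outline, and the bystanders are in place. The handle bar at (180,250) in the wrist view lies about 5 mm further out than predicted. Next I turn the jaws to span the bar.

```bash
python3 -m handwheel '[[[0,-1,0],-0.12],[[0,-1,0],-0.12],[[0,-1,0],-0.12],[[0,-1,0],-0.12],[[0,0,0],-0.12],[[0,0,0],-0.12],[[0,0,0],-0.12],[[0,0,0],-0.12],[[0,0,0],-0.12],[[0,0,0],-0.12],[[0,0,0],-0.12],[[0,0,0],-0.12],[[0,0,0],-0.12],[[0,0,0],-0.12],[[0,0,0],-0.04],[[0,0,0],0]]' 38 20
python3 - <<'E'
from h import *
S=(.758,.200,-.12)
rel(T(S,[[-.177,-.109,.055]])[0],1.45);print(T(S,[[-.177,-.109,.055]]))
E
```

```text
time: 17.33
ee_pos: [0.499, -0.0281, 0.2985]
tcp_rot: [-2.349, -2.086, 0.0]
ft_force: [0.7, -0.0, 0.8]
width: 0.0356
t 17.33 pos [ 0.499  -0.0281  0.2985] psi 1.452 F [ 0.7 -0.   0.8] -> cm [14.84  5.32 24.35] spin 0.002
[[0.56922424 0.11297292 0.055     ]]
```

```bash
python3 -m handwheel '[[[3,1,0],0],[[3,1,0],0],[[3,1,0],0],[[3,1,2],0],[[2.8,1.3,4],0],[[0,0,4],0],[[0,0,4],0],[[0,0,1.5],0],[[0,0,0],0],[[0,0,0],0]]'
python3 - <<'E'
from h import *
S=(.758,.200,-.12)
rel(T(S,[[-.177,-.109,.055]])[0],1.45)
polys=[(T(S,rect(.13,.23,.11)),(0,255,255)),(T(S,[[-.173,-.174,.074],[-.173,-.044,.074]]),(255,0,255))]
w=vision.get_image("wrist");p=vision.get_image("scene")
a=cv2.resize(w["frame"][:,:,::-1],(400,300));b=crop(p,315,245,100,75,4,polys)
cv2.imwrite("pics/v3.png",np.hstack([a,b[:300,:400]]))
E
```

```text
time: 18.17
ee_pos: [0.5665, 0.1082, 0.1507]
tcp_rot: [-2.352, -2.082, 0.001]
ft_force: [0.3, -0.2, 0.5]
width: 0.0359
t 18.17 pos [0.5665 0.1082 0.1507] psi 1.449 F [ 0.3 -0.2  0.5] -> cm [0.51 0.23 9.57] spin -0.001Traceback (most recent call last):
  File "<stdin>", line 7, in <module>
    return _nx.concatenate(arrs, 1, dtype=dtype, casting=casting)
           ~~~~~~~~~~~~~~~^^^^^^^^^^^^^^^^^^^^^^^^^^^^^^^^^^^^^^^
ValueError: all the input array dimensions except for the concatenation axis must match exactly, but along dimension 0, the array at index 0 has size 300 and the array at index 1 has size 296
```

```bash
python3 -m handwheel '[[[0.5,0.2,2],0],[[0,0,2],0],[[0,0,1.5],0],[[0,0,1],0],[[0,0,0],0]]' && python3 - <<'E'
from h import *
w=vision.get_image("wrist");p=vision.get_image("scene")
a=cv2.resize(w["frame"][:,:,::-1],(400,300));b=cv2.resize(crop(p,315,245,100,76,4),(400,300))
cv2.imwrite("pics/v3.png",np.hstack([a,b]))
E
```

```text
time: 18.68
ee_pos: [0.569, 0.1127, 0.0852]
tcp_rot: [-2.351, -2.083, 0.001]
ft_force: [-0.7, 0.1, -0.1]
width: 0.0353
```

View pics/v3.png

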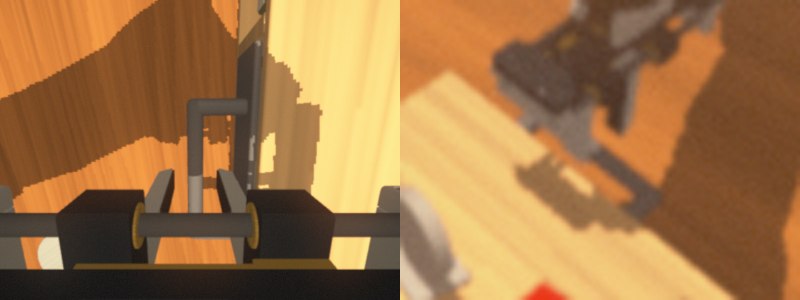

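The wrist view (left half) shows the bar at x≈195, centred between the fingers at 160 and 230, with the right finger behind the bar and clear of the front panel at 245. I'll go down and grip.

```bash
python3 -m handwheel '[[[0,0,1],0],[[0,0,1],0],[[0,0,0.9],0],[[0,0,0],0]]' && python3 -m handwheel '[[[0,0,0],0],[[0,0,0],0],[[0,0,0],0],[[0,0,0],0],[[0,0,0],0],[[0,0,0],0]]' 0 40
```

```text
time: 19.12
ee_pos: [0.568, 0.1126, 0.0546]
tcp_rot: [-2.35, -2.083, 0.003]
ft_force: [-0.6, 0.3, 0.3]
width: 0.0358
time: 19.62
ee_pos: [0.569, 0.1131, 0.0569]
tcp_rot: [-2.351, -2.084, -0.0]
ft_force: [-4.2, 0.2, 5.7]
width: 0.0137
```

```bash
python3 -m handwheel '[[[0,-0.4,0],0],[[0,-0.7,0],0],[[0,-0.7,0],0],[[0,-0.7,0],0],[[0,-0.7,0],0],[[0,-0.7,0],0],[[0,-0.7,0],0],[[0,-0.7,0],0],[[0,-0.7,0],0],[[0,-0.7,0],0],[[0,-0.7,0],0],[[0,-0.7,0],0],[[0,-0.7,0],0],[[0,-0.7,0],0],[[0,-0.7,0],0],[[0,-0.4,0],0],[[0,0,0],0],[[0,0,0],0]]'
python3 - <<'E'
from h import *
o=ctrl.get_obs()
rel([.569-.11*np.cos(.12),.113+.11*np.sin(.12),.0565],1.45);print(np.linalg.norm(o["ee_pos"][:2]-[.569,.1131]),o["width"])
S=(.758,.200,-.12)
for q in (vision.get_image("scene"),vision.get_image("top"),vision.get_image("wrist")):
  for n,z in (("tray_handle",.074),("plywood_edge",.11),("tray_divider",.079)):
    for d in finder.mark_of(q,n)[:2]:
      X=ray(q,np.array(d["centre"])*[560,420],z); L=T((0,0,.12),[X-np.array([S[0],S[1],0])])[0]
      print(n,round(d["score"],2),np.round(X[:2],3),"local",np.round(L[:2],3))
w=q;p=vision.get_image("top")
pl=[(T(S,rect(.13,.23,.11)),(0,255,255))]
cv2.imwrite("pics/v4.png",np.hstack([crop(w,280,210,560,420,400/560),cv2.resize(crop(p,230,190,120,90,4,pl),(400,300))]))
E
```

```text
time: 21.12
ee_pos: [0.4638, 0.1256, 0.0569]
tcp_rot: [2.35, 2.084, 0.001]
ft_force: [7.2, -0.7, 0.9]
width: 0.0138
t 21.12 pos [0.4638 0.1256 0.0569] psi 1.451 F [ 7.2 -0.7  0.9] -> cm [ 0.01 -0.4   0.04] spin 0.001
0.10594973070133751 0.013752862447271376
tray_handle 0.81 [0.468 0.127] local [-0.279 -0.107]
plywood_edge 0.73 [0.615 0.111] local [-0.132 -0.106]
tray_divider 0.84 [0.618 0.108] local [-0.128 -0.108]
plywood_edge 0.8 [0.626 0.103] local [-0.12  -0.112]
tray_divider 0.72 [0.607 0.11 ] local [-0.139 -0.107]
tray_handle 0.75 [0.465 0.125] local [-0.282 -0.109]
```

View pics/v4.png

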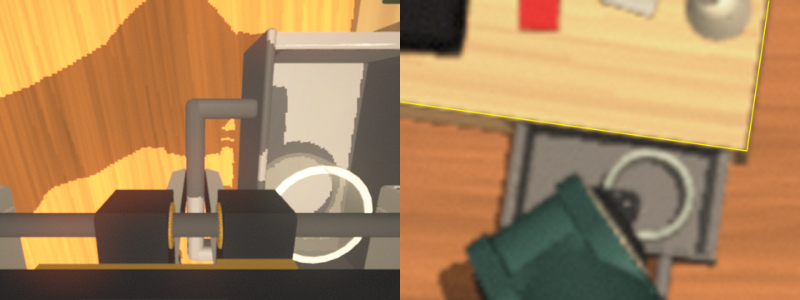

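```bash
python3 -m handwheel '[[[0,-0.2,0],0],[[0,-0.2,0],0],[[0,0,0],0],[[0,0,0],0],[[0,0,0],0],[[0,0,0],0],[[0,0,0],0],[[0,0,0],0]]'
python3 - <<'E'
from h import *
F=[];P=[]
for i in range(6):
    w=vision.get_image("scene" if i%2 else "top");o=ctrl.get_obs();F.append(o["ft_force"][:2]@[np.cos(.12),-np.sin(.12)]);P.append(np.linalg.norm(o["ee_pos"][:2]-[.569,.1131]))
    pass
print(np.round(F,2),np.round(P,4))
for d in finder.mark_of(w,"tray_divider")[:1]+finder.mark_of(w,"plywood_edge")[:1]: print(np.round(np.array(d["centre"])*[560,420],1))
S=(.758,.200,-.12);pl=[(T(S,rect(.13,.23,.11)),(0,255,255)),(T(S,[[-.13,-.21,.079],[-.13,0,.079]]),(255,0,255))]
cv2.imwrite("pics/v5.png",np.hstack([crop(w,315,250,110,150,4),cv2.resize(crop(vision.get_image("top"),235,180,60,90,6.7),(400,600))])[:600,:800])
E
```

```text
time: 22.43
ee_pos: [0.4601, 0.1261, 0.0569]
tcp_rot: [2.35, 2.084, 0.002]
ft_force: [7.5, -0.6, 1.6]
width: 0.0137
[7.07 7.49 7.92 7.26 7.42 6.82] [0.1097 0.1097 0.1097 0.1097 0.1097 0.1097]
[301.  254.1]
[301.8 247.9]
```

View pics/v5.png

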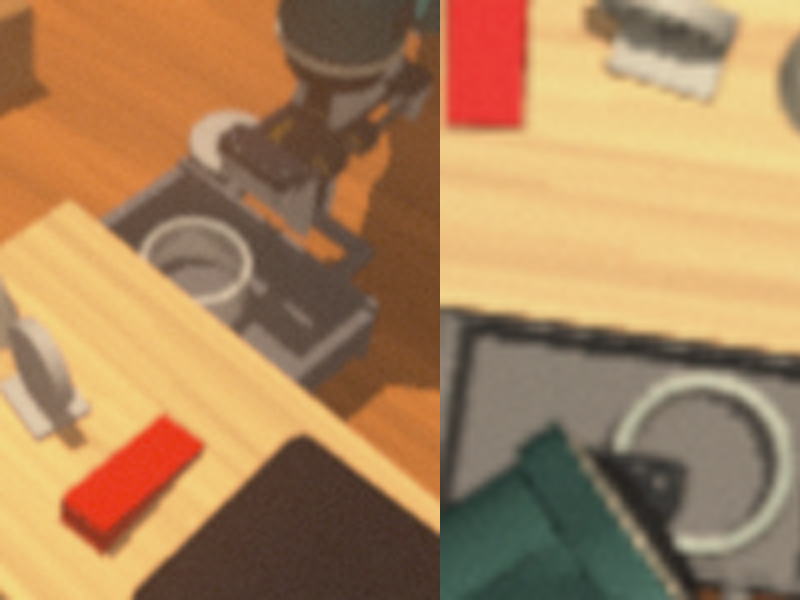

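```bash
python3 -c "
from rig import close_job
print(close_job())"
```

```text
the job is handed in; nothing more can be done
None
```

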